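Nest the mast-clamp channels in their cradle

TASK

Pack the three aluminium antenna-mast channels compactly in the plywood cradle: set the loose short channel fully down in the cradle beside the one already there, open side up like it, then turn the long blue channel open side down and nest it astride the two, one leg in each trough, until its legs rest fully home on their floors. Keep all three about centred lengthwise on the cradle, let go of everything, and leave the mug, torch and jar where they stand.

Things in the scene. Friction and masses are not known exactly. Their poses are not given: they have to be found in the camera images.
- cradle: Fixed plywood cradle: plate 67 (x) by 46 (y) mm, 6 thick; two side rails along y, 8 thick, tops 22 above the desk; both y ends open. 51 mm between the rails (x -25.5 to 25.5). Origin: centre of the underside, on the desk, z up; channels lie along its y. Turned by up to 0.4 rad.
- short_in: Bare aluminium U-channel, loose, 41 g: 46 long (its y), 24 wide (x), 26 high, walls 5, so the trough is 14 wide, 21 deep (mm). Origin: centre of the web's outer face; z points out of the mouth. It lies mouth up on the plate in the cradle's -x half, up to 1.5 mm off the rail, and stays in that half. With both shorts in, 3 mm of play is left between the rails.
- short_out: Bare aluminium U-channel like short_in (same section, origin and axes) but 56 mm long, 35 to 70 g, mouth up on the desk. It belongs in the cradle's +x half. Grip it by its ends, 56 mm apart; the web is the lowest 5 mm of the end face.
- long: Blue U-channel, 42 to 84 g: section, origin, axes as short_in but 68 mm long (y). Starts on its side, 24 mm high, mouth roughly toward the robot, own x up; can be gripped by its ends. Nested: z down, legs in the two troughs astride the adjoining legs (4 mm side play, less any gap between the shorts), origin 37 mm above the desk, ends past those of the shorts.
- mug: White mug with a handle, about 76 mm across, 80 mm high; origin at the centre of its underside. Leave it alone.
- torch: Red torch standing on its head, 42 mm across at the foot, 139 mm high; origin at the centre of its underside. Leave it alone.
- jar: Glass jar with a black lid, 66 mm across, 85 mm high; origin at the centre of its underside. Leave it alone.
Not all that is in view belongs to the job. Leave any red look-alike of the short_out alone. Leave any pink look-alike of the short_in alone.

How it is judged (in metres and radians):
On the way:
1. the loose short channel lies fully down in the cradle beside the other, both mouth up (z of short_in in the frame of cradle between 0.004 and 0.0085 m and y of short_in in the frame of cradle between -0.009 and 0.009 m and angle between each of short_in, short_out's own z axis and vertical below 0.09 rad and x of short_in in the frame of cradle between -0.016 and -0.009 m and z of short_out in the frame of cradle between 0.004 and 0.0085 m and y of short_out in the frame of cradle between -0.009 and 0.009 m and x of short_out in the frame of cradle between 0.009 and 0.016 m), for 0.2 s.
At the end, for the whole second after the job is handed in: Both shorts mouth up flat on the cradle plate (2.5 mm, 5 deg), each in its half; the long one mouth down (5 deg) astride them, within 2.5 mm of full depth and 7 mm of the cradle's centre line; all centred lengthwise within 9 mm and at rest (all of step 1 and z of long in the frame of cradle between 0.034 and 0.0395 m and y of long in the frame of cradle between -0.009 and 0.009 m and x of long in the frame of cradle between -0.007 and 0.007 m and angle between long's own z axis and vertical above 3.05 rad and linear speed of each of short_in, short_out, long below 0.02 m/s); the robot touches nothing.
It fails at once if the mug is pushed more than 25 mm or tipped over (distance of mug from where it was at the start of the episode above 0.025 m or angle between mug's own z axis and vertical above 0.35 rad).
It fails at once if the torch is pushed more than 25 mm or tipped over (distance of torch from where it was at the start of the episode above 0.025 m or angle between torch's own z axis and vertical above 0.35 rad).
It fails at once if the jar is pushed more than 25 mm or tipped over (distance of jar from where it was at the start of the episode above 0.025 m or angle between jar's own z axis and vertical above 0.35 rad).
It also fails if it takes over 72 s, if anything falls off the work surface, if the arm or the gripper's body presses on something with over 40 N, if the wrist force passes 120 N, or if a joint passes its speed limit or range.

ROBOT

A 6-joint arm with a two-finger parallel gripper is mounted at the origin on the work surface. World frame = base frame: x ahead of the robot, y to its left, z up, the work surface at z = 0. Lengths are in mm, angles in rad, forces in N, time in s.
With the tool pointing down it reaches from about 325 to 875 mm from the base axis. Payload 4.4 kg.
Tool frame: the origin (TCP) lies on the centre line of the jaws, within the pads' length; the fingertips stand ahead of it and the grasp point (between the pads) lies 6 mm ahead of it (ctrl.tcp_to_tips is the z of the fingertips in the tool frame, in mm); z points along the fingers, y is the line along which they close (so a half turn about z gives the same grasp; the last joint's range is limited). The gripper opens to 85 mm and grips with 20 to 120 N. Pads are 22 mm wide; open, the fingers measure 114 mm over their backs; the gripper's body (76 mm by 85 mm) begins 54 mm behind the grasp point. The pads swing forward as they close: fully open they stand 13 mm farther back than shut.
Start: joints at [-1.433, 0.207, 1.542, -0, 1.393, -0.15], TCP at [163.197, -551.357, 256.282] pointing down, gripper open.
Joint ranges: [-2.73, 2.73], [-0.86, 2.22], [0.23, 2.46], [-1.11, 4.25], [0.08, 2.63], [-2.82, 2.82]. Speed limits (rad/s): [2.79, 2.79, 3.14, 3.14, 3.14, 3.14].

INTERFACE

Orientations are given as a 3x3 rotation matrix whose columns are the frame's x, y, z axes.
In Python, from plant import ctrl, sensors, optics gives the robot as it stands. Calls block until the motion is done:
- ctrl.move_ptp(position, orientation): joint-space move of the TCP to a pose.
- ctrl.move_l(position, rot=None, vel=150, threshold=None): straight line of the TCP; rot=None keeps the orientation; vel is the mean speed in mm/s. With threshold (N) it stops when the force on the tool has changed by that much, and returns True; else False.
- ctrl.set_joints(angles): joint-space move.
- ctrl.gripper_to(opening, force=None): finger opening in mm; force is the grip in N (None keeps the last); returns when the fingers have stopped.
- ctrl.hold(seconds).
- ctrl.solve_ik(position, orientation): joint angles nearest the present ones, or None.
- sensors.read_state(): the state.
- optics.grab_frame(name): name is "side" or "top" or "wrist"; returns (picture, depth): 420x560x3 uint8, red, green, blue; 420x560 float32, mm along the optical axis (not along the pixel's ray), 0 where there is no reading.
- optics.camera_params(name): a dict with "mtx" (3x3 intrinsics, pixels), "R" (3x3) and "t" (3): a world point X has camera coordinates R X + t; the wrist camera has in their place "T_tool_cam" (4x4, takes a point from camera to tool coordinates, whose origin is the TCP and whose axes are the flange's). Camera axes: x right, y down, z forward; pixel columns grow to the right and rows downward; lengths in mm; the calibration is good to about 2 mm. The wrist camera is an equidistant fisheye: a pixel r from the principal point sees the ray r / f radians off the axis. A picture is of the moment at which its call begins: read the wrist's pose just before it. camera_params takes no time and is no camera call.
A pose or a line that the arm cannot do raises ctrl.MotionError and nothing moves.
- ctrl.finish_job(): hands the job in; it is judged then, once.
The state is a dict: "t": time; "q": joint angles; "qvel": joint speeds; "tau": joint torques, N m; "eef_pos": TCP position; "eef_rot": TCP orientation; "force": force on the tool from outside, world axes, zero at the start; "wrist_torque": the same for the moment, N m; "grip_width": finger opening in mm; "grasp_force": force on a finger pad.
Only numpy, scipy, OpenCV 4.12 (cv2) and the standard library are available. Lean on these libraries where they do the work, as an engineer would, in place of code of your own. Each camera call takes 0.05 s, during which the arm holds its last target. There are 200 camera calls.

## Working session

There is one attempt and no reset: what is moved stays moved. The work goes in short steps, each a Python script; the robot and the scene stay as the last script left them, time stands still between calls to the robot, and variables do not carry over. Pictures are saved under pics/ and viewed, at most 10 in all, crops included, and the job is handed in when it is done.

```bash
mkdir -p pics; ls; python3 - <<'E'
from plant import ctrl,sensors,optics
import cv2,numpy as np
s=sensors.read_state();print(s['t'],s['eef_pos'],s['eef_rot'],s['grip_width'],ctrl.tcp_to_tips)
ims=[]
for n in("top","side"):
    im,d=optics.grab_frame(n);cv2.imwrite(f'pics/{n}0.png',im[:,:,::-1]);np.save(f'{n}0.npy',d);
    p=optics.camera_params(n);print(n,p)
print(optics.camera_params("wrist"))
E
```

```text
pics
0.0 [ 163.11334777 -550.64987531  255.12034973] [[ 9.58862047e-01  2.83872306e-01 -2.96097419e-04]
 [ 2.83872237e-01 -9.58859458e-01  2.25661790e-03]
 [ 3.56675517e-04 -2.24783909e-03 -9.99997410e-01]] 85.8373367633246 25.0
top {'mtx': array([[461.4729282 ,   0.        , 288.35072002],
       [  0.        , 461.4729282 , 211.58176004],
       [  0.        ,   0.        ,   1.        ]]), 'R': array([[-0.02107271, -0.99975372, -0.00695926],
       [-0.99209394,  0.0217716 , -0.12359451],
       [ 0.12371559,  0.00429977, -0.9923084 ]]), 't': array([ 48.07180908, 580.52898296, 922.59362584])}
side {'mtx': array([[472.21664307,   0.        , 276.01759266],
       [  0.        , 472.21664307, 205.56304707],
       [  0.        ,   0.        ,   1.        ]]), 'R': array([[-0.97102975, -0.23862346, -0.01265193],
       [-0.14817315,  0.64280862, -0.75155957],
       [ 0.18747252, -0.72791203, -0.65954389]]), 't': array([554.6301791 , 101.03083492, 877.12138049])}
{'mtx': array([[325.1922621 ,   0.        , 279.91226562],
       [  0.        , 325.1922621 , 211.14279935],
       [  0.        ,   0.        ,   1.        ]]), 'T_tool_cam': array([[-2.26774049e-04, -9.64051274e-01, -2.65716184e-01,
         6.62699653e+01],
       [ 9.99999967e-01, -1.85567478e-04, -1.80182769e-04,
         1.73944920e-01],
       [ 1.24397146e-04, -2.65716216e-01,  9.64051283e-01,
        -1.18587915e+02],
       [ 0.00000000e+00,  0.00000000e+00,  0.00000000e+00,
         1.00000000e+00]])}
```

View pics/top0.png

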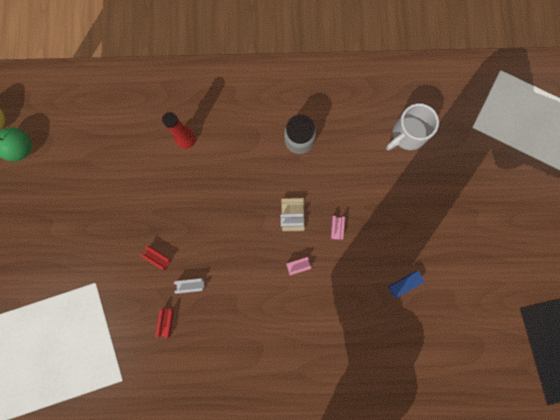

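View pics/side0.png

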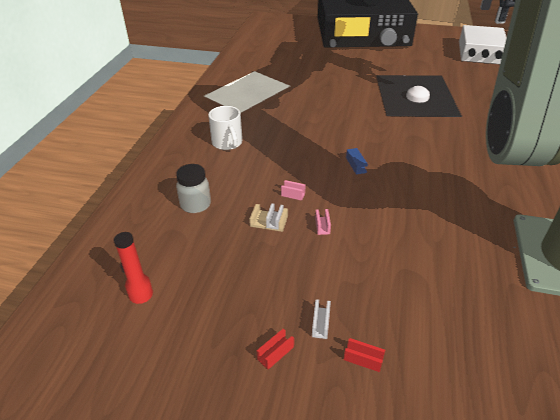

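The top view shows the cradle at about (292,215) with short_in in its robot-side half. short_out is grey at (190,286) and the blue long channel is at (407,285). The jar is at (300,133), the mug at (415,127) and the torch at (180,130). Two pink and two red decoys lie near. The side view agrees, with short_out mouth up at (321,320), blue at (357,160) and the cradle at (269,217).

```bash
cat > h.py <<'E'
import numpy as np,cv2
from plant import ctrl,sensors,optics
def rays(n,uv,pose=None):
    p=optics.camera_params(n);K=p['mtx'];uv=np.atleast_2d(np.asarray(uv,float))
    a=(uv-[K[0,2],K[1,2]])/[K[0,0],K[1,1]]
    if n=='wrist':
        r=np.linalg.norm(a,axis=1,keepdims=True)+1e-9
        d=np.hstack([a/r*np.sin(r),np.cos(r)]);T=p['T_tool_cam'];P,R=pose
        return P+R@T[:3,3],d@(R@T[:3,:3]).T
    return -p['R'].T@p['t'],np.hstack([a,np.ones((len(a),1))])@p['R']
def onplane(n,uv,z,pose=None):
    o,d=rays(n,uv,pose);return (o+d*((z-o[2])/d[:,2])[:,None])
def rot(yaw,tilt=0):
    """tool x at heading yaw, tool down; tilt>0 leans the approach toward heading yaw"""
    c,s=np.cos(yaw),np.sin(yaw);h=np.array([c,s,0]);u=np.array([0,0,1.])
    z=np.sin(tilt)*h-np.cos(tilt)*u;x=np.cos(tilt)*h+np.sin(tilt)*u
    return np.c_[x,np.cross(z,x),z]
def look(name,fn):
    s=sensors.read_state();im,d=optics.grab_frame(name);cv2.imwrite(f'pics/{fn}.png',im[:,:,::-1])
    np.savez(f'{fn}.npz',im=im,d=d,P=s['eef_pos'],R=s['eef_rot']);return s,im,d
E
python3 - <<'E'
from h import *
im=cv2.imread('pics/top0.png');hsv=cv2.cvtColor(im,cv2.COLOR_BGR2HSV)
b=cv2.inRange(hsv,(105,120,50),(130,255,255));b[:, 480:]=0
g=((hsv[:,:,1]<60)&(hsv[:,:,2]>110)).astype(np.uint8)*255
g2=g*0;g2[265:305,165:215]=g[265:305,165:215]
w=cv2.inRange(hsv,(12,40,120),(35,255,255));w2=w*0;w2[190:240,270:315]=w[190:240,270:315]
g3=g*0;g3[205:228,275:310]=g[205:228,275:310]
pos={}
for n,m,z in(('long',b,24),('so',g2,20),('cr',w2,14),('si',g3,25)):
    c=max(cv2.findContours(m,0,2)[0],key=cv2.contourArea);bx=cv2.boxPoints(cv2.minAreaRect(c))
    X=onplane('top',bx,z)[:,:2];e=X-np.roll(X,1,0);L=np.linalg.norm(e,axis=1);k=L.argmax()
    print(n,X.mean(0).round(),L.round(),'long axis yaw-90',np.degrees((np.arctan2(e[k,1],e[k,0])-np.pi/2+np.pi/2)%np.pi-np.pi/2).round(1))
    pos[n]=X.mean(0)
for a in(30,40,50):
  for dy in np.radians([10,25]):
    R=rot(dy,-np.radians(a));P=np.r_[pos['long'],20]-R[:,2]*8
    q=ctrl.solve_ik(P,R);q2=ctrl.solve_ik(P-R[:,2]*60,R);R2=rot(0,np.radians(90-a))
    q3=ctrl.solve_ik(np.r_[pos['cr'],28]-R2[:,2]*8,R2);q4=ctrl.solve_ik(np.r_[pos['cr'],90]-R2[:,2]*8,R2)
    print(a,dy.round(2),[None if v is None else np.round(v,2) for v in(q,q2,q3,q4)])
E
```

```text
long [ 427. -204.] [26. 69. 26. 69.] long axis yaw-90 27.5
so [433. 246.] [27. 62. 27. 62.] long axis yaw-90 4.5
cr [596.  28.] [34. 47. 34. 47.] long axis yaw-90 -1.3
si [566.  29.] [27. 48. 27. 48.] long axis yaw-90 -1.3
30 0.17 [array([-0.44,  0.6 ,  1.63, -0.3 ,  1.36,  1.08]), array([-0.42,  0.56,  1.55, -0.28,  1.48,  1.07]), array([-0.18,  0.53,  2.23,  2.9 ,  0.67, -1.47]), array([-0.18,  0.32,  2.26,  2.83,  0.51, -1.38])]
30 0.44 [array([-0.39,  0.57,  1.68, -0.39,  1.28,  0.93]), array([-0.36,  0.52,  1.62, -0.37,  1.4 ,  0.91]), array([-0.18,  0.53,  2.23,  2.9 ,  0.67, -1.47]), array([-0.18,  0.32,  2.26,  2.83,  0.51, -1.38])]
40 0.17 [array([-0.4 ,  0.71,  1.52, -0.36,  1.53,  1.12]), array([-0.37,  0.69,  1.42, -0.34,  1.65,  1.11]), array([-0.16,  0.42,  2.19,  2.78,  0.35, -1.33]), array([-0.16,  0.24,  2.2 ,  2.5 ,  0.21, -1.04])]
40 0.44 [array([-0.34,  0.67,  1.59, -0.47,  1.44,  0.99]), array([-0.3 ,  0.64,  1.51, -0.45,  1.55,  0.97]), array([-0.16,  0.42,  2.19,  2.78,  0.35, -1.33]), array([-0.16,  0.24,  2.2 ,  2.5 ,  0.21, -1.04])]
50 0.17 [array([-0.37,  0.82,  1.42, -0.41,  1.69,  1.14]), array([-0.34,  0.82,  1.3 , -0.4 ,  1.81,  1.12]), array([-0.15,  0.36,  2.11,  1.86,  0.1 , -0.4 ]), array([-0.15,  0.21,  2.11,  0.63,  0.16,  0.83])]
50 0.44 [array([-0.3 ,  0.78,  1.5 , -0.54,  1.59,  1.03]), array([-0.26,  0.77,  1.4 , -0.51,  1.7 ,  1.01]), array([-0.15,  0.36,  2.11,  1.86,  0.1 , -0.4 ]), array([-0.15,  0.21,  2.11,  0.63,  0.16,  0.83])]
```

```bash
python3 - <<'E'
from h import *
f=lambda q:None if q is None else q.round(2)
for a in(42,48):
  r=np.radians(a)
  for hd in(np.pi-.02,):
    R=rot(hd,np.pi/2-r)
    for z in(30,100):print(a,f(ctrl.solve_ik(np.array([579,28,z])-R[:,2]*8,R)))
for nm,x,y,yaw in(('wl',427,-204,np.radians(27.5)),('wc',579,28,np.radians(-1.3)),('ws',433,246,np.radians(4.5))):
    ctrl.move_ptp([x,y,150],rot(yaw));ctrl.hold(.2);s,_,_=look('wrist',nm);print(nm,s['t'],s['eef_pos'].round(1),s['q'].round(2))
a=[cv2.imread(f'pics/{n}.png')[60:360,80:480] for n in('wl','wc','ws')]
cv2.imwrite('pics/m1.png',np.vstack([np.hstack(a[:2]),np.hstack([a[2],a[2]*0])]))
E
```

```text
42 [-0.08  1.    1.   -0.05  1.97 -1.63]
42 [-0.08  0.91  1.01 -0.05  2.06 -1.63]
48 [-0.08  0.93  1.09 -0.04  1.85 -1.63]
48 [-0.08  0.84  1.09 -0.04  1.94 -1.63]
wl 1.95 [ 427.  -204.9  150.3] [-0.63  0.11  1.89 -0.    1.14  0.46]
wc 3.275 [578.8  26.6 150.1] [-0.1   0.32  1.63 -0.    1.19  1.49]
ws 4.55 [434.1 245.1 150.1] [ 0.34  0.16  1.83 -0.    1.15  1.83]
```

View pics/m1.png

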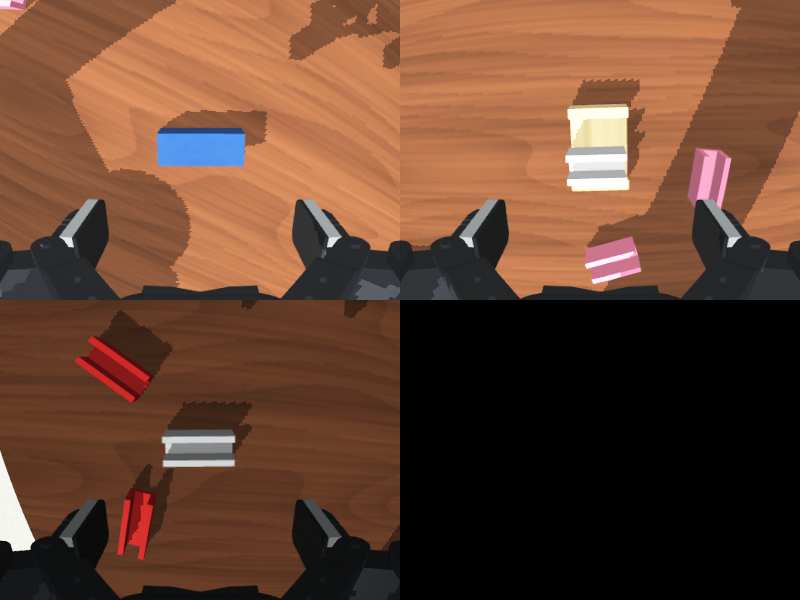

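The montage shows the long channel top left: its bright top leg spans crop (157–245,133–166) and its mouth faces the robot. Top right is the cradle at (568–628,105–190) with short_in in its lower half. Bottom left is short_out at (163–235,430–466), clear of the red decoys.

```bash
cat >> h.py <<'E'
def rects(fn,mask,z,amin=60,show=True):
    """min-area rects of mask blobs cast on plane z: centre, size, yaw of long side from world y (deg)"""
    f=np.load(fn+'.npz');out=[]
    for c in cv2.findContours(mask.astype(np.uint8),0,cv2.CHAIN_APPROX_NONE)[0]:
        if cv2.contourArea(c)<amin:continue
        X=onplane('wrist',c[:,0,:],z,(f['P'],f['R']))[:,:2].astype(np.float32)
        (cx,cy),wh,_=r=cv2.minAreaRect(X);b=cv2.boxPoints(r);e=b-np.roll(b,1,0);e=e[np.linalg.norm(e,axis=1).argmax()]
        yaw=np.degrees((np.arctan2(e[1],e[0])-np.pi/2+np.pi/2)%np.pi-np.pi/2)
        out.append((cx,cy,min(wh),max(wh),yaw))
        if show:print(fn,np.round(out[-1],1),c[:,0,:].mean(0).round())
    return out
E
python3 - <<'E'
from h import *
def box(m,x0,x1,y0,y1):
    o=np.zeros_like(m);o[y0:y1,x0:x1]=m[y0:y1,x0:x1];return o
I={n:np.load(n+'.npz')['im'].astype(int) for n in('wl','wc','ws')}
b=I['wl'];rects('wl',(b[...,2]>180)&(b[...,0]<130),24)
g=I['ws'];print('ws gray col',g[170+60-60:230,280][:, 1][::2])
print('ws col',g[180:235,280].mean(1).astype(int))
print('wc col',[tuple(v) for v in g[0:0]], I['wc'][160:255:1,80+200][:,[0,2]].tolist())
E
```

```text
wl [ 427.8 -205.6   25.9   68.    27.4] [281. 209.]
ws gray col [ 36  38  38  38  35  37  37  38  38  36  84  85  86 157 213 214 197 137
 140 135 136 126  86  86  85 163 214 213 178  62]
ws col [ 40  40  40  41  42  42  42  41  40  57  84  84  85  86  86  93 156 214
 213 214 214 213 197 149 137 139 139 135 134 136 136 132 125 101  86  87
  86  87  85  99 163 213 213 213 213 214 179  68  68  69  66  66  65  65
  65]
wc col [] [[131, 56], [129, 54], [128, 54], [126, 54], [163, 91], [199, 132], [199, 131], [217, 146], [255, 239], [255, 239], [255, 239], [255, 239], [255, 239], [255, 239], [255, 239], [255, 239], [255, 239], [255, 236], [254, 219], [250, 197], [250, 197], [250, 197], [250, 197], [250, 198], [250, 198], [250, 198], [250, 198], [250, 199], [250, 198], [250, 198], [250, 198], [250, 198], [250, 198], [250, 199], [250, 198], [250, 198], [250, 198], [250, 198], [250, 198], [250, 198], [250, 199], [250, 198], [250, 198], [250, 198], [250, 198], [250, 198], [240, 190], [168, 173], [171, 175], [172, 176], [173, 175], [173, 175], [174, 176], [171, 174], [216, 220], [253, 254], [255, 255], [255, 255], [255, 255], [255, 255], [255, 255], [254, 255], [238, 240], [239, 240], [237, 239], [236, 238], [236, 238], [236, 238], [235, 237], [228, 230], [197, 201], [172, 174], [172, 175], [172, 175], [173, 177], [174, 177], [171, 175], [171, 175], [239, 240], [255, 255], [255, 255], [255, 255], [255, 255], [255, 255], [255, 255], [255, 250], [255, 240], [255, 240], [255, 240], [255, 230], [244, 162], [194, 82], [196, 82], [197, 84], [195, 82]]
```

```bash
python3 - <<'E'
from h import *
I={n:np.load(n+'.npz')['im'].astype(int) for n in('wl','wc','ws')}
g=I['ws'];m=(g.min(2)>180);m[:,:230]=0;rects('ws',m,26)
c=I['wc'];m=(c.min(2)>246);m[:150]=0;rects('wc',m,32)
m=(c[...,0]>245)&(c[...,2]>205)&(c[...,2]<247);m[:150]=0;rects('wc',m,22,40)
f=np.load('wc.npz')
for u in(265,280,295):
    print(u,[onplane('wrist',[u,v],z,(f['P'],f['R']))[0][:2].round(1) for v,z in((167.5,22),(177.5,22),(215,32),(221.5,32),(238,32),(244.6,32),(249.5,22))])
E
```

```text
ws [423.5 245.4   4.1  55.    4.5] [278. 223.]
ws [438.8 246.2  12.   54.7   4.4] [276. 200.]
ws [5.575e+02 2.280e+01 5.000e+00 4.680e+01 3.000e-01] [530.  99.]
ws [5.77e+02 2.29e+01 4.90e+00 4.64e+01 5.00e-01] [532.  79.]
wc [357.6 416.5  34.7 144.7  56.3] [  5. 359.]
wc [5.552e+02 2.910e+01 5.700e+00 4.670e+01 3.000e-01] [277. 242.]
wc [571.4  29.4  11.4  45.9   1.2] [273. 219.]
wc [460.2   1.8   3.7  19.2  16.2] [309. 332.]
wc [546.5  27.4   4.7  45.    1.9] [280. 247.]
wc [546.3 -78.1   4.2  43.2  83.4] [403. 242.]
wc [554.5 -62.2   9.4  41.1  83.5] [387. 233.]
wc [598.4  27.3  26.1  45.5   0.8] [273. 178.]
265 [array([611.9,  36.9]), array([604.2,  37.1]), array([577.1,  37.6]), array([571.9,  37.8]), array([558.5,  38.3]), array([553.1,  38.6]), array([544.9,  39.3])]
280 [array([611.6,  25.4]), array([603.9,  25.6]), array([576.8,  26.3]), array([571.7,  26.4]), array([558.3,  26.7]), array([552.8,  26.9]), array([544.6,  27.1])]
295 [array([611.4,  13.9]), array([603.6,  14.1]), array([576.5,  14.9]), array([571.4,  15. ]), array([558. ,  15.1]), array([552.5,  15.2]), array([544.2,  14.8])]
```

```bash
cat >> h.py <<'E'
def edge(fn,u,v0,v1,ch,thr,z,last=False,axis=0):
    """subpixel crossing of thr between v0,v1 in each line u (axis 0: down columns, 1: along rows); line fit on plane z.
    returns point & direction angle(deg) of the line"""
    f=np.load(fn+'.npz');im=f['im'].astype(float);im=im[...,ch] if ch<3 else im.min(2);pts=[]
    for a in u:
        l=im[v0:v1,a] if axis==0 else im[a,v0:v1]
        k=np.flatnonzero((l[:-1]-thr)*(l[1:]-thr)<=0)
        if len(k)==0:continue
        k=k[-1 if last else 0];t=v0+k+(thr-l[k])/(l[k+1]-l[k]+1e-9)
        pts.append((a,t) if axis==0 else (t,a))
    X=onplane('wrist',pts,z,(f['P'],f['R']))[:,:2]
    vx,vy,x,y=cv2.fitLine(X.astype(np.float32),cv2.DIST_HUBER,0,.01,.01).ravel()
    if (vy<0 if axis==0 else vx<0):vx,vy=-vx,-vy
    res=np.median(abs((X-[x,y])@[-vy,vx]));return np.array([x,y]),np.degrees(np.arctan2(vy,vx)),res,len(pts)
E
python3 - <<'E'
from h import *
def P(n,r):print(n,r[0].round(2),'ang',r[1].round(2),'res',r[2].round(2),r[3])
u=range(255,302)
P('cr +x outer',edge('wc',u,161,172,2,190,22))
P('cr +x inner',edge('wc',u,172,182,2,217,22))
P('cr -x outer',edge('wc',u,244,254,2,120,22,True))
P('si + out',edge('wc',u,208,218,2,215,32))
P('si - out',edge('wc',u,241,248,2,247,32,True))
P('si - in',edge('wc',u,233,241,2,210,32))
r=range(168,176)
P('rail end left',edge('wc',r,235,265,0,225,22,axis=1));P('rail end right',edge('wc',r,295,325,0,225,22,True,axis=1))
r=range(216,221)
P('si end left',edge('wc',r,235,265,0,225,32,axis=1));P('si end right',edge('wc',r,295,325,0,225,32,True,axis=1))
u=range(250,306)
P('so + out',edge('ws',u,190,202,1,150,26));P('so + in',edge('ws',u,200,206,1,172,26))
P('so - in',edge('ws',u,214,222,1,150,26));P('so - out',edge('ws',u,220,232,1,140,26,True))
for r in(range(197,201),range(221,226)):
  P('so left',edge('ws',r,235,262,1,130,26,axis=1));P('so right',edge('ws',r,295,325,1,130,26,True,axis=1))
E
```

```text
cr +x outer [611.53  33.89] ang 90.33 res 0.06 47
cr +x inner [603.32  23.84] ang 90.16 res 0.17 39
cr -x outer [543.66  33.07] ang 89.99 res 0.04 47
si + out [577.55  29.59] ang 90.2 res 0.06 47
si - out [552.41  28.13] ang 90.32 res 0.08 47
si - in [558.51  27.96] ang 90.24 res 0.08 47
rail end left [609.21  50.1 ] ang -54.61 res 1.03 8
rail end right [608.07   4.19] ang 1.67 res 0.0 8
si end left [575.09  53.24] ang -2.97 res 0.03 5
si end right [573.92   6.2 ] ang -0.26 res 0.01 5
so + out [445.02 253.37] ang 94.7 res 0.03 56
so + in [440.33 246.72] ang 94.93 res 0.03 54
so - in [426.08 251.06] ang 94.84 res 0.04 56
so - out [421.18 246.15] ang 94.83 res 0.03 56
so left [441.44 275.06] ang 2.58 res 0.01 4
so right [445.71 218.91] ang 5.99 res 0.0 4
so left [421.75 273.41] ang 4.22 res 0.03 5
so right [426.04 217.13] ang 0.11 res 0.01 5
```

```bash
python3 - <<'E'
from h import *
R=rot(np.radians(4.8))
ctrl.move_ptp([433.4,246.1,80],R);ctrl.move_l([433.4,246.1,28],vel=80)
ctrl.hold(.2);s=sensors.read_state();print(s['eef_pos'].round(2))
ctrl.gripper_to(50,40);ctrl.hold(.2);s=sensors.read_state();print(s['eef_pos'].round(2),s['grip_width'],s['grasp_force'],s['force'].round(1))
ctrl.move_l([433.4,246.1,100],vel=100);ctrl.move_ptp([590.2,27.4,100],rot(np.radians(.25)));ctrl.hold(.2)
s,im,d=look('wrist','h1');print(s['t'],s['eef_pos'].round(2),s['grip_width'],s['grasp_force'],s['force'].round(1))
E
```

```text
[433.94 246.3   28.59]
[433.82 246.27  28.54] 54.61206811232808 42.60173678398132 [-1.2 -0.3  4.8]
8.6917 [589.5   29.05  99.93] 54.78480866986037 42.2214075922966 [ 0.5  0.6 -0.6]
```

View pics/h1.png

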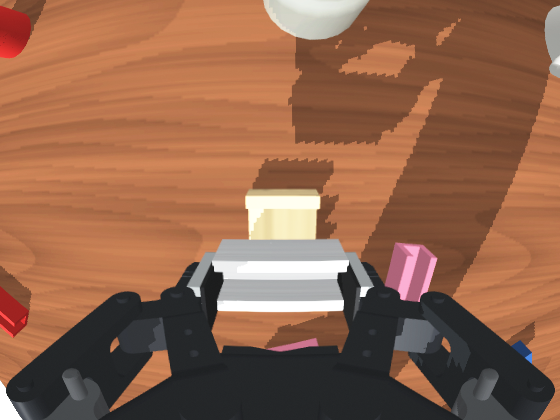

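The held channel sits square between the pads at (215–345,240–310), with the empty cradle half behind it at (247–320,190–240). I'll lower it with the tracking offset corrected.

```bash
cat >> h.py <<'E'
def goto(t,R=None,n=2,vel=80):
    """move so that the measured TCP is at t; returns the command used"""
    t=np.asarray(t,float);c=t.copy()
    for i in range(n+1):
        ctrl.move_l(c,R,vel=vel if i==0 else 20);ctrl.hold(.15);e=sensors.read_state()['eef_pos']
        if i<n:c=c+(t-e)
    return c,e
E
python3 - <<'E'
from h import *
c,e=goto([590.6,27.4,66]);print(c.round(2),e.round(2))
hit=ctrl.move_l([c[0],c[1],34.5],vel=25,threshold=8);ctrl.hold(.2)
s=sensors.read_state();print(hit,s['t'],s['eef_pos'].round(2),s['force'].round(1))
look('wrist','h2')
E
```

```text
[590.54  27.39  65.86] [590.51  27.37  65.84]
False 11.875 [590.7   27.38  34.61] [-0.5  0.4  0.5]
```

```bash
python3 - <<'E'
from h import *
s=sensors.read_state();p=s['eef_pos']
hit=ctrl.move_l([p[0]-5,p[1],34.3],vel=8,threshold=6);ctrl.hold(.1)
s=sensors.read_state();print(hit,s['t'],s['eef_pos'].round(2),s['force'].round(1))
ctrl.gripper_to(72);ctrl.hold(.2);s=sensors.read_state();e=s['eef_pos'];print(e.round(2),s['grip_width'])
ctrl.move_l([e[0],e[1],110],vel=120)
ctrl.move_ptp([578,27,150],rot(0));ctrl.hold(.2);s,_,_=look('wrist','c2');print(s['t'],s['force'].round(1))
im=cv2.imread('pics/c2.png')[130:290,200:360];cv2.imwrite('pics/c2z.png',cv2.resize(im,None,fx=3,fy=3))
E
```

```text
True 12.55 [588.55  27.34  34.65] [ 0.4 -0.1  1.8]
[588.1   27.38  34.07] 71.71157965524661
14.3417 [ 1.   0.1 -0.4]
```

View pics/c2z.png

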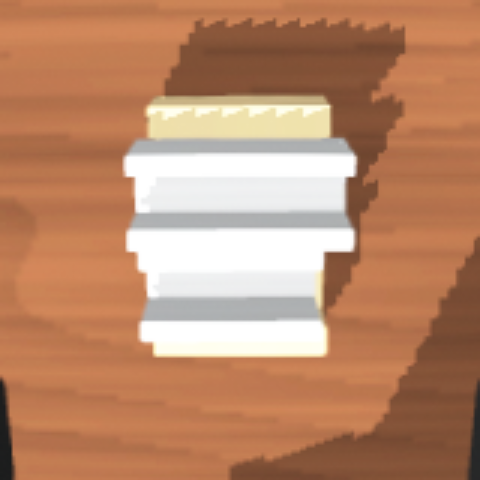

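Both shorts are down and touching. In the zoomed crop the short_out legs are at rows ~165 and ~240 and the short_in lower leg is at ~330, with the +x rail gap at 100–140. Next I'll locate the joint line and the open fingertip depth, then check IK for the long.

```bash
python3 - <<'E'
from h import *
def P(n,r):print(n,r[0].round(2),'ang',r[1].round(2),'res',r[2].round(2),r[3])
u=range(250,305)
f=np.load('c2.npz');print(f['P'].round(2),f['im'][172:252,275].min(1))
P('so+out',edge('c2',u,178,186,3,215,32));P('so+in',edge('c2',u,185,193,3,248,32,True));
P('so-in',edge('c2',u,202,210,3,215,32));P('si-in',edge('c2',range(255,300),233,241,3,215,32));P('si-out',edge('c2',range(255,300),238,246,3,245,32,True))
# fingertip depth, open 85: ray at tool y=-42.5
p=optics.camera_params('wrist');T=p['T_tool_cam']
for nm,h in(('wl',42.9),('c2',35.9)):
  for uv in ((183,260),(147,307)) if nm=='wl' else ():
    o,d=rays('wrist',uv,(np.zeros(3),np.eye(3)));k=(-h-o[1])/d[0,1];print(nm,uv,(o+d[0]*k).round(1))
im=cv2.imread('pics/c2.png')[200:360,120:280];cv2.imwrite('pics/c2f.png',cv2.resize(im,None,fx=3,fy=3))
f_=lambda q:None if q is None else q.round(2)
h=np.radians(27.4);hv=np.array([np.cos(h),np.sin(h),0])
for a in(42,45,48):
  R=rot(h,-np.radians(a));T0=np.array([427.8,-205.6,28.5])+hv*16.5
  print(a,f_(ctrl.solve_ik(T0,R)),f_(ctrl.solve_ik(T0-R[:,2]*70,R)))
E
```

```text
[576.86  27.08 148.18] [172 172 172 173 177 172 173 175 174 238 255 255 255 255 255 255 254 237
 237 239 240 240 239 237 237 238 236 233 214 173 174 175 175 174 235 255
 255 255 255 255 255 255 255 255 255 255 255 255 251 239 239 237 237 238
 237 235 227 187 173 174 173 174 174 173 174 249 255 255 255 255 255 254
 240 240 241 240 195  83  80  78]
so+out [601.24  29.3 ] ang 90.26 res 0.03 55
so+in [595.52  31.37] ang 90.01 res 0.0 55
so-in [582.3   21.89] ang 90.36 res 0.04 55
si-in [557.87  33.73] ang 90.01 res 0.01 45
si-out [551.96  26.67] ang 90.44 res 0.06 45
wl (183, 260) [  8.2 -42.9  10.4]
wl (147, 307) [ 10.6 -42.9 -33.6]
42 [-0.31  0.69  1.56 -0.5   1.47  0.98] [-0.26  0.67  1.46 -0.47  1.6   0.96]
45 [-0.3   0.72  1.53 -0.52  1.51  1.  ] [-0.25  0.71  1.43 -0.49  1.64  0.97]
48 [-0.29  0.75  1.51 -0.54  1.56  1.01] [-0.24  0.74  1.39 -0.51  1.69  0.98]
```

View pics/c2f.png

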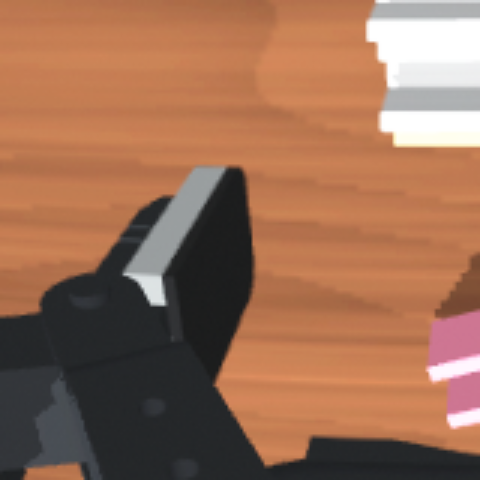

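```bash
python3 - <<'E'
from h import *
o,d=rays('wrist',(200,256),(np.zeros(3),np.eye(3)));k=(-35.9-o[1])/d[0,1];print('tip@72',(o+d[0]*k).round(1))
h=np.radians(27.4);hv=np.array([np.cos(h),np.sin(h),0]);a=np.radians(45)
R=rot(h,-a);C=np.array([427.8,-205.6,12.]);T0=np.r_[(C+hv*9.5)[:2],23.5]
ctrl.move_ptp([480,-120,230],rot(h));ctrl.gripper_to(82)
ctrl.move_ptp(T0-R[:,2]*80,R)
c,e=goto(T0-R[:,2]*25,vel=120);print(e-T0+R[:,2]*25)
hit=ctrl.move_l(T0+c-(T0-R[:,2]*25),vel=40,threshold=6);ctrl.hold(.15)
s=sensors.read_state();print(hit,s['eef_pos'].round(2),T0.round(2),s['force'].round(1))
ctrl.gripper_to(60,50);ctrl.hold(.2);s=sensors.read_state();print(s['t'],s['eef_pos'].round(2),s['grip_width'],s['grasp_force'],s['force'].round(1))
ct=s['eef_rot'].T@(C-s['eef_pos']);print('obj in tool',ct.round(2));np.savez('grasp.npz',ct=ct,e=s['eef_pos'],R=s['eef_rot'])
E
```

```text
tip@72 [  8.5 -35.9  14.6]
[-0.05086599 -0.07616539  0.04133375]
False [ 436.53 -201.35   23.76] [ 436.23 -201.23   23.5 ] [-0.5  1.1  0.2]
19.15 [ 436.81 -201.46   24.08] 66.56267253314002 55.960312485694885 [2.7 0.9 3.9]
obj in tool [ 1.53 -0.48 15.55]
```

```bash
python3 - <<'E'
from h import *
g=np.load('grasp.npz');ct=g['ct'];ct[1]=0
s=sensors.read_state();e=s['eef_pos']
ctrl.move_l(e+[0,0,130],vel=150)
yc=np.radians(.25);R=rot(np.pi+yc,np.pi/4)
t=np.array([576.6,27.2,84])-R@ct;print('tcp',t.round(1))
ctrl.move_ptp(t+[0,0,60],R);c,e=goto(t,vel=100);print(c.round(2),e.round(2))
s,im,d=look('wrist','n1');look('side','n1s');print(s['t'],s['grip_width'],s['force'].round(1),s['eef_rot'].round(4))
a=cv2.imread('pics/n1.png')[150:420,80:480];b=cv2.resize(cv2.imread('pics/n1s.png')[130:265,190:390],None,fx=2,fy=2)
cv2.imwrite('pics/n1m.png',np.hstack([a,b]))
E
```

```text
tcp [588.7  27.3  93.9]
[588.65  27.27  93.77] [588.67  27.27  93.76]
24.0417 66.53209990217456 [ 0.  -0.2 -0.9] [[-0.7071 -0.0044 -0.7071]
 [-0.0031  1.     -0.0031]
 [ 0.7071 -0.     -0.7071]]
```

View pics/n1m.png

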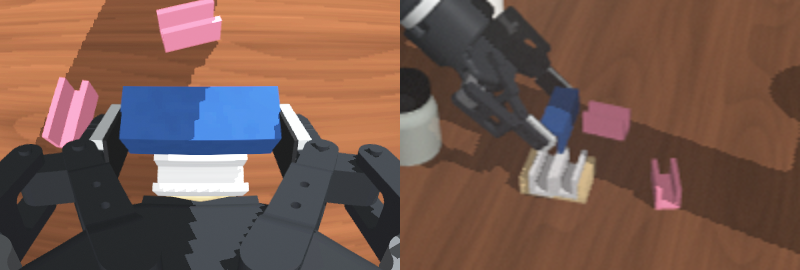

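The long is held web up over the cradle. In the wrist crop its web is at (120–280,87–150) with the bare legs behind it at (155–245,155–195); the side crop shows it above the troughs. Now I'll descend under force watch.

```bash
python3 - <<'E'
from h import *
g=np.load('grasp.npz');ct=g['ct'];ct[1]=0
c=np.array([588.65,27.27,93.77])
ctrl.move_l(c-[0,0,32],vel=80);ctrl.hold(.1)
hit=ctrl.move_l(c-[0,0,61.5],vel=20,threshold=6);ctrl.hold(.15)
s=sensors.read_state();print(hit,s['t'],s['eef_pos'].round(2),s['force'].round(1),'centre',(s['eef_pos']+s['eef_rot']@ct).round(2))
E
```

```text
False 26.5667 [588.58  27.27  33.32] [-1.3 -0.2  5.2] centre [576.5   27.21  23.42]
```

```bash
python3 - <<'E'
from h import *
ctrl.gripper_to(80);ctrl.hold(.2);s=sensors.read_state();print(s['t'],s['grip_width'],s['force'].round(1))
e=s['eef_pos'];R=s['eef_rot'];ctrl.move_l(e-R[:,2]*70,vel=80);ctrl.move_l(e-R[:,2]*70+[0,0,60],vel=120)
ctrl.move_ptp([576,27,175],rot(0));ctrl.hold(.2);s,im,d=look('wrist','f1');look('side','f1s');print(s['t'],s['eef_pos'].round(1))
a=cv2.resize(im[130:265,180:380,::-1],None,fx=2,fy=2);b=cv2.resize(cv2.imread('pics/f1s.png')[170:260,220:320],None,fx=3,fy=3)
cv2.imwrite('pics/f1m.png',np.hstack([a,b]))
m=(im[...,2].astype(int)>im[...,0].astype(int)+60)
rects('f1',m,37)
ys,xs=np.nonzero(m[190:235,240:320]);dd=d[190:235,240:320]
o,dr=rays('wrist',np.c_[xs+240,ys+190],(s['eef_pos'],s['eef_rot']));T=optics.camera_params('wrist')['T_tool_cam'];ax=s['eef_rot']@T[:3,2]
X=o+dr*(dd[ys,xs]/(dr@ax))[:,None]
A=np.c_[X[:,:2]-X[:,:2].mean(0),np.ones(len(X))];k=abs(X[:,2]-np.median(X[:,2]))<4
print('top z',np.median(X[:,2]),np.linalg.lstsq(A[k],X[k,2],rcond=None)[0],k.sum(),len(k))
E
```

```text
27.0583 80.28027564803298 [ 0.3  0.1 -0.8]
31.5667 [576.1  27.  174.9]
f1 [5.784e+02 2.690e+01 2.860e+01 6.790e+01 1.000e-01] [280. 204.]
top z 38.08050695442236 [-1.40373319e-02  5.23109077e-04  3.80371389e+01] 2358 2477
```

View pics/f1m.png

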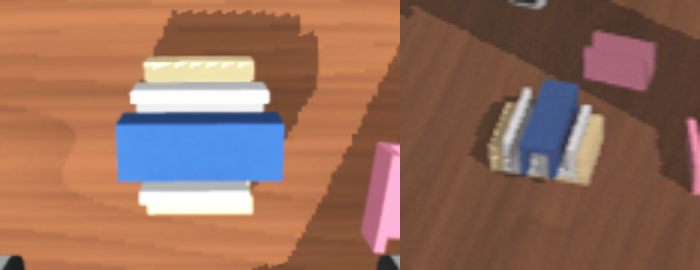

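The blue channel sits level astride both shorts, at crop (117–283,113–182). Its top is at about 38 mm, level to 0.014, with an outer bare leg showing on each side. Robot is clear, so I'm handing in.

```bash
python3 -c "
from plant import ctrl
print(ctrl.finish_job())"
```

```text
the job is handed in; nothing more can be done
None
```

I packed all three channels in the cradle and handed the job in at about 32 s: both shorts mouth up side by side, the blue one mouth down astride them with its top at about 38 mm (37 nominal, calibration good to about 2 mm), and everything released; no verdict came back.

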